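# Set the micromotor speed selector and start it

### The job

Turn the speed selector on the grey micromotor control unit clockwise, click by click, to the large orange dot - the fifth click from the black off dot - by pushing the side of its pointer bar with a fingertip: never turn it past the orange dot, and do not pinch the bar. With the selector resting there, press the green start button fully down with a fingertip and let it come up again, without shoving or lifting the unit or disturbing the things around it.

Things in the scene. Friction and masses are not known exactly. Their poses are not given: they have to be found in the camera images.
- unit: Grey micromotor control unit, 150 (x) x 120 (y) x 60 mm high, 1.8 kg, loose on rubber feet (about 10 N sideways makes it slide). It stands on a black rubber mat, 6 mm above the worktop. Origin: centre of its underside; x to its back, y to its left, z up. Black front panel at the -x end. On its top stand the selector (axis at x = +20 mm) and the green start button (x = -51 mm).
- selector (a joint): Selector angle, rad, growing clockwise seen from above. Eight click positions 30 deg (0.5236 rad) apart: 0 (off, black dot) at 0 to 7 at 3.665; position 5 (orange dot) at 2.618. Starts in 0, 1 or 2. A sprung detent (0.1 N m, 3 to 4 N near the pointer's end) holds it; from about 0.6 of the way to the next position it snaps on by itself ahead of the finger, short of 0.4 it springs back.
- selector_axis (a point): Point on the selector's axis at the top of the pointer bar, 95 mm above the unit's underside. Round black skirt, radius 38 mm, top 71 mm above the unit's underside; on it an upright grey pointer bar 12 mm wide, 24 mm high (71 to 95 mm above the unit's underside), reaching 34 mm from the axis at the pointing end (white line on top) and 22 mm at the tail.
- pointer_tip (a point): Top edge of the bar's pointing end, 34 mm from the axis; turns with it. In position 0 the pointer stands 105 deg counterclockwise (left) of the unit's x axis, in position 5 45 deg clockwise (right) of it. The dots lie on the unit's top 46 mm from the axis: black (off), small white ones, and a large orange one (position 5).
- push_side: Half of the pointer bar (6 mm thick) on its counterclockwise side: pushing this face near the pointing end turns the selector clockwise. Origin: on the selector's axis at the underside of the skirt; its x axis points along the pointer, its y axis out of this face.
- far_side: The other half of the pointer bar, on its clockwise side, 6 mm thick. Same origin and axes. Force on both halves at once means that the bar is pinched.
- start_button_top (a point): Centre of the top of the green start button (radius 11 mm), 78 mm above the unit's underside when up, in a round black collar of radius 19 mm whose top is 72 mm above the unit's underside. It moves straight down.
- start_button (a joint): Travel of the start button in m: 0 up, 0.006 fully down (5 N there; about 1.5 N starts it). It springs up by itself.
- vial: Amber bottle with black cap, 33 mm wide, 63 mm high, loose beside the unit's left side, its middle 100 to 108 mm from the unit's centre line. Origin: centre of its underside. Leave alone.
- tin: Round aluminium tin, 50 mm wide, 25 mm high, loose beside the unit's right side, its middle 98 to 105 mm from the unit's centre line. Origin: centre of its underside. Leave alone.
- red_pliers: Pliers with red handles, 137 x 31 x 12 mm, lying flat to the right of the unit. Origin: centre of the underside. Leave alone.
- doming: Brass doming cube, 48 mm, farther to the right. Origin: centre of its underside. Leave alone.
- punch: Steel doming punch, 66 mm long, 12 mm thick, lying to the right. Origin: centre of the underside. Leave alone.

How it is judged:
By the outcome, as a careful person would: the job done as asked, in the order asked, and still so for the second after the job is handed in, with the robot touching nothing.
It also fails if it takes over 48 s, if anything falls off the work surface, if the arm or the gripper's body presses on something with over 40 N, if the wrist force passes 120 N, or if a joint passes its speed limit or range.

### The arm

A 6-joint arm with a two-finger parallel gripper is mounted at the origin on a cart in front of the work surface, level with it; the furniture and walls round the work are solid. World frame = base frame: x ahead of the robot, y to its left, z up, the work surface at z = 0. Lengths are in m, angles in rad, forces in N, time in s.
With the tool pointing down it reaches from about 0.35 to 0.775 m from the base axis. Payload 7.3 kg.
Tool frame: the origin (TCP) lies at the centre of the arm's flange, where the gripper is bolted on; the fingertips stand 178 mm ahead of it and the grasp point (between the pads) lies 159 mm ahead of it (tip_extent is the distance from the TCP to the fingertips, in m); z points along the fingers, y is the line along which they close (so a half turn about z gives the same grasp; the last joint's range is limited). The gripper opens to 92 mm and grips with 3 to 60 N. Pads are 19 mm wide; open, the fingers measure 130 mm over their backs; the gripper's body (75 mm by 190 mm) begins 47 mm behind the grasp point.
Start: joints at [-1.428, 0.342, 1.524, -0, 1.275, -0.146], TCP at [0.15, -0.503, 0.405] pointing down, gripper open.
Joint ranges: [-2.53, 2.53], [-0.77, 2.02], [0.04, 2.7], [-1, 4.14], [0.28, 2.66], [-3.11, 3.11]. Speed limits (rad/s): [2.57, 2.57, 3.14, 3.14, 3.14, 3.14].

### API

Orientations are given as [roll, pitch, yaw] about the fixed x, y, z axes, in that order (R = Rz(yaw) Ry(pitch) Rx(roll)).
In Python, from cell import * gives the robot as it stands.
- The arm moves only by the tool arm_command, never from a script. Its arguments are lists of equal length, an entry for each row: "xyz": the shift along the world's x, y, z in mm, a list of three; "spin": the turn about the world's z in degrees. In form: {"xyz": [[tx, ty, tz], ...], "spin": [spin, ...]}. A call has 1 to 20 rows; each row shifts and turns the commanded pose from where the row before left it; what a row does not reach is not made up. A row lasts 1/10 s, in which the tool goes at most 50 mm and 8.59 degrees, less where a joint would pass 70% of its speed; a pose out of reach is approached as far as the arm can. A call with a gripper value outside its range is refused whole. "jaw" is the opening, from -1 (shut) to 1 (fully open), set as the call begins (left out, the last holds). The fingers move at their own pace and stop on an object; "squeeze" is the grip in N (left out, the last holds). Time passes only in rows, so rows that do not move let the fingers close. It gives the time, the measured TCP pose, the force, the opening and the grip force at its end, in the units of the state.
- observe(): the state, without advancing time (a new reading comes with each control period).
- read_camera(name): name is "scene" or "top" or "wrist"; returns a dict with "img" (480x640x3 uint8, red, green, blue), "depth" (480x640 float32, m along the optical axis (not along the pixel's ray), 0 where there is no reading), "fx", "fy", "cx", "cy" (pixels), "dist_coeffs" ([k1, k2, p1, p2, k3] as OpenCV has them; the pictures are not rectified), "world_from_camera" (4x4, takes a point from camera to world coordinates). Camera axes: x right, y up, looking along -z (the intrinsics and any distortion apply to the point x, -y, -z); pixel columns grow to the right and rows downward; lengths in m; the calibration is good to about 2 mm. A picture is of the moment at which its call begins.
- hand_in(): hands the job in; it is judged then, once.
The state is a dict: "time": time; "qpos": joint angles; "qvel": joint speeds; "joint_efforts": joint torques, N m; "tool_pos": TCP position; "tool_rot": TCP orientation; "contact_force": force on the tool from outside, world axes, zero at the start; "torque": the same for the moment, N m; "opening": finger opening in m; "grip_force": force on a finger pad.
Only numpy, scipy, OpenCV 4.12 (cv2) and the standard library are available. Lean on these libraries where they do the work, as an engineer would, in place of code of your own. Each camera call takes 0.05 s, during which the arm holds its last target. There are 200 camera calls.

## Working session

There is one attempt and no reset: what is moved stays moved. The work goes in short steps, Python scripts to look and compute and a tool call to move; the robot and the scene stay as the last step left them, time stands still between calls to the robot, and variables do not carry over. Pictures are saved under pics/ and viewed, at most 10 in all, crops included, and the job is handed in when it is done.

Besides the shell and the picture viewer there is one more tool, called after ">>>" as a command line: name --pt "numbers of a row" for each row, then --argument value for the rest. arm_command: Moves the arm, as the interface text tells. Its arguments: {"type":"object","properties":{"xyz":{"type":"array","items":{"type":"array","items":{"type":"number"}}},"spin":{"type":"array","items":{"type":"number"}},"jaw":{"type":"number"},"squeeze":{"type":"number"}},"required":["xyz","spin"]}

```bash
mkdir -p pics; cat > h.py <<'E'
from cell import *
import numpy as np, cv2
def P(c,u,v,z=None):
    K=np.array([[c['fx'],0,c['cx']],[0,c['fy'],c['cy']],[0,0,1]])
    n=cv2.undistortPoints(np.array([[[u,v]]],float),K,np.array(c['dist_coeffs'],float))[0,0]
    T=np.array(c['world_from_camera']); d=T[:3,:3]@np.array([n[0],-n[1],-1.])
    s=c['depth'][int(round(v)),int(round(u))] if z is None else (z-T[2,3])/d[2]
    return T[:3,3]+s*d
E
python3 - <<'E'
from h import *
import pickle
for n in('scene','top'):
    c=read_camera(n); cv2.imwrite(f'pics/{n}.png',c['img'][:,:,::-1]); pickle.dump(c,open(n+'.pkl','wb'))
    print(n,np.round(c['world_from_camera'],3).tolist(),c['fx'])
print(observe())
E
```

```text
scene [[-0.794, 0.46, -0.396, 0.193], [-0.607, -0.599, 0.522, 0.301], [0.003, 0.656, 0.755, 0.741], [0.0, 0.0, 0.0, 1.0]] 448.13375779076415
top [[0.01, 0.996, -0.086, 0.399], [-1.0, 0.01, 0.003, -0.141], [0.004, 0.086, 0.996, 1.453], [0.0, 0.0, 0.0, 1.0]] 565.8780455971998
{'time': 0.1, 'qpos': array([-1.42794501e+00,  3.42659490e-01,  1.52492232e+00, -1.79942930e-05,
        1.27540110e+00, -1.45991704e-01]), 'qvel': array([-2.19497506e-04, -3.21365312e-03, -2.33900820e-03, -7.86563253e-05,
        2.83479988e-04,  1.87218939e-03]), 'joint_efforts': array([ 1.38101546e-03, -4.32003772e+01, -2.44694424e+01,  7.18562817e-02,
        5.26520703e-02, -4.59510420e-05]), 'tool_pos': array([ 0.14954872, -0.50312476,  0.40411065]), 'tool_rot': array([-3.14021468e+00, -1.85222082e-04,  2.88848145e-01]), 'contact_force': array([-0.25368565, -0.53787147,  0.97491118]), 'torque': array([ 0.02886102, -0.04333388, -0.0420121 ]), 'grip_force': 0.0, 'opening': 0.09203666402782885}
```

View pics/top.png

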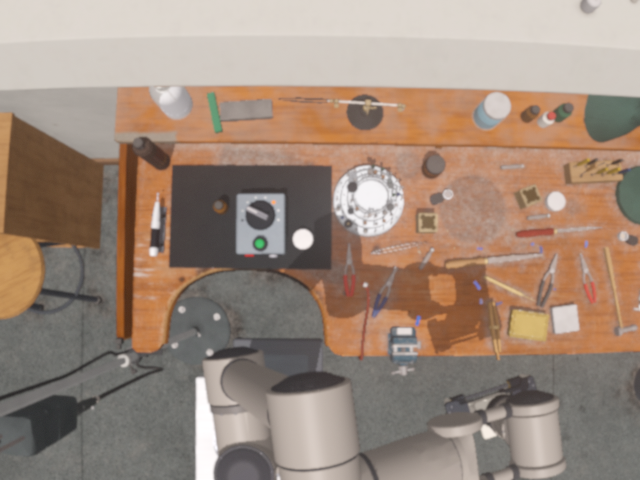

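View pics/scene.png

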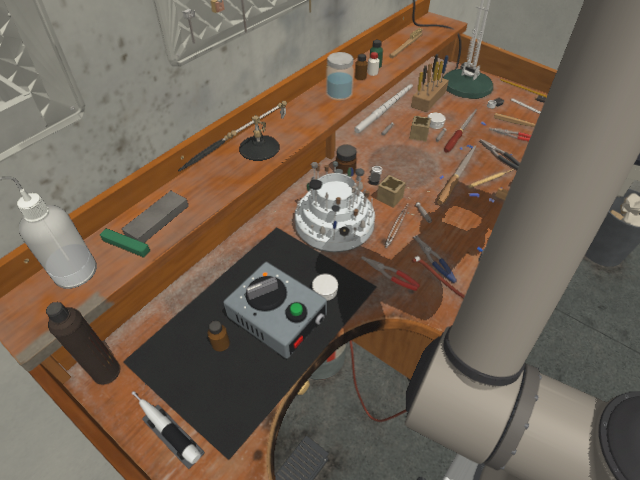

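The top view shows the unit at about (261,223), with the selector at (261,213), the button at (260,243), the vial at (221,206) and the tin at (303,239). I'll enlarge both views.

```bash
python3 - <<'E'
import cv2,numpy as np
a=cv2.imread('pics/top.png')[183:263,205:325]; b=cv2.imread('pics/scene.png')[250:365,200:350]
a=cv2.resize(a,(800,533),interpolation=cv2.INTER_CUBIC)
cv2.imwrite('pics/a.png',a)
cv2.imwrite('pics/b.png',cv2.resize(b,(780,598),interpolation=cv2.INTER_CUBIC))
E
```

```text
(no output)
```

View pics/a.png

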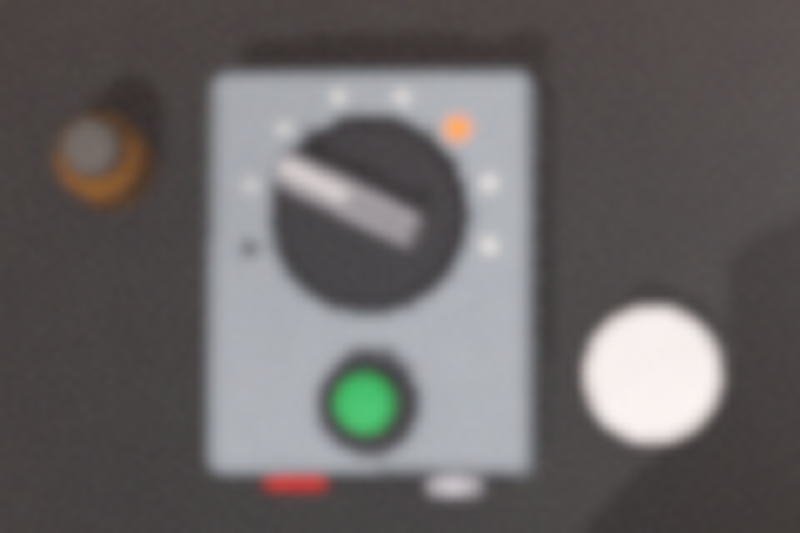

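View pics/b.png

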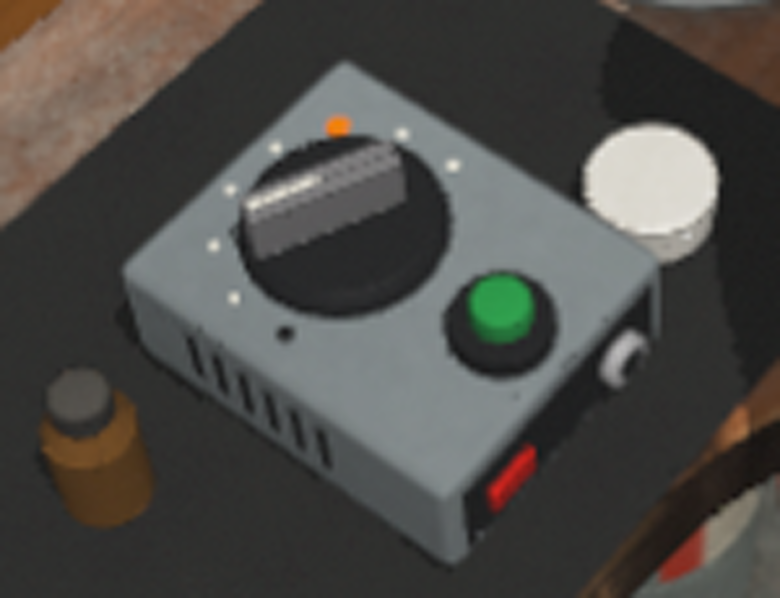

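The top crop shows the unit's top corners at (215,70), (532,70), (207,472) and (532,472). The black dot is at (248,247), the orange dot at (457,130), the button at (365,403), the pointer tip at (284,167) and its tail at (418,231). Next I'll convert these to world positions.

```bash
python3 - <<'E'
from h import *
import pickle
t=pickle.load(open('top.pkl','rb')); s=pickle.load(open('scene.pkl','rb'))
A=lambda x,y:(205+(x+.5)*.15-.5,183+(y+.5)*80/533-.5)
B=lambda x,y:(200+(x+.5)*150/780-.5,250+(y+.5)*115/598-.5)
def show(n,c,f,x,y,z):
    p=P(c,*f(x,y),z); d=P(c,*f(x,y)); print(n,np.round(p*1000,1),'depth',np.round(d*1000,1)); return p[:2]
for nm,c,f,L in (('top',t,A,dict(fl=(215,70,.066),fr=(532,70,.066),bl=(207,472,.066),br=(532,472,.066),d0=(248,247,.066),d1=(250,185,.066),d2=(285,128,.066),d3=(338,98,.066),d4=(402,97,.066),d5=(457,130,.066),d6=(488,183,.066),d7=(489,246,.066),btn=(365,403,.084),tip=(284,167,.101),tail=(418,231,.101),vial=(90,143,.069),tin=(653,374,.031))),
 ('scene',s,B,dict(fl=(123,270,.066),fr=(345,63,.066),bl=(447,497,.066),br=(660,265,.066),d0=(286,333,.066),d1=(235,298,.066),d2=(213,245,.066),d3=(230,190,.066),d4=(276,147,.066),d5=(338,127,.066),d6=(402,133,.066),d7=(453,165,.066),btn=(500,296,.084),tip=(247,201,.101),tail=(392,147,.101),vial=(78,397,.069),tin=(652,180,.031)))):
    print(nm); R={k:show(k,c,f,*v) for k,v in L.items()}
    d=np.array([R[f'd{i}'] for i in range(8)])
    a=np.radians(105-30*np.arange(8)); q=.046*np.c_[np.cos(a),np.sin(a)]
    M,_=cv2.estimateAffinePartial2D(q,d,ransacReprojThreshold=.01); yaw=np.degrees(np.arctan2(M[1,0],M[0,0]))
    b=R['tip']-R['tail']; print('axis',M[:,2]*1000,'scale',np.hypot(*M[:,0]),'yaw',yaw,'pointer',np.degrees(np.arctan2(b[1],b[0]))-yaw,'len',np.hypot(*b), 'btn dist',np.hypot(*(R['btn']-M[:,2])),'bar axis',R['tail']+b*22/56)
E
```

```text
top
fl [614.6  51.6  66. ] depth [625.1  61.   -1.2]
fr [615.6 -66.6  66. ] depth [625.4 -63.2   3.4]
bl [464.7  51.3  66. ] depth [465.1  52.5  57.2]
br [466.  -68.8  66. ] depth [467.3 -67.4  39.4]
d0 [548.4  37.8  66. ] depth [548.7  38.2  62.9]
d1 [571.5  37.5  66. ] depth [571.8  37.8  63.6]
d2 [593.  25.  66.] depth [593.3  25.2  64.1]
d3 [604.4   5.4  66. ] depth [603.9   5.   69.7]
d4 [605.  -18.4  66. ] depth [605.3 -18.2  64. ]
d5 [592.8 -39.1  66. ] depth [593.3 -38.8  62.5]
d6 [573.1 -50.9  66. ] depth [573.4 -50.8  63.7]
d7 [549.6 -51.7  66. ] depth [549.4 -51.8  68. ]
btn [489.7  -8.5  84. ] depth [489.1  -9.3  92.1]
tip [573.9  20.8 101. ] depth [574.1  21.1  98.9]
tail [551.  -28.2 101. ] depth [552.2 -27.3  89.9]
vial [586.4  97.3  69. ] depth [585.8  96.4  73.8]
tin [ 505.3 -112.2   31. ] depth [ 505.9 -112.    22.9]
axis [560.56966101  -6.99541367] scale 0.9958477672446567 yaw 0.5673876731987576 pointer 64.41390868758748 len 0.054094488305887894 btn dist 0.0709207173777798 bar axis [ 0.55996172 -0.00894915]
scene
fl [609.1  53.3  66. ] depth [611.9  51.6  61.5]
fr 
[... 289 characters left out ...]
]
d3 [603.5   5.9  66. ] depth [602.9   6.2  66.9]
d4 [603.6 -18.1  66. ] depth [603.4 -17.9  66.3]
d5 [591.9 -38.5  66. ] depth [593.6 -39.9  63.2]
d6 [571.7 -50.6  66. ] depth [572.5 -51.4  64.6]
d7 [547.7 -51.   66. ] depth [548.5 -51.8  64.5]
btn [490.7 -10.   84. ] depth [489.3  -8.6  86.9]
tip [574.5  20.9 101. ] depth [575.8  20.   98.8]
tail [550.9 -25.8 101. ] depth [552.  -26.9  98.9]
vial [582.8  99.1  69. ] depth [582.9  99.1  68.9]
tin [ 502.4 -109.5   31. ] depth [ 502.6 -109.6   30.7]
axis [559.22542186  -6.57935813] scale 0.9967863509047713 yaw 0.6926768683983934 pointer 62.47949802434846 len 0.052396635963491284 btn dist 0.06863125841320579 bar axis [ 0.56014097 -0.00745016]
```

>>> arm_command --pt "19 27 0" --pt "19 27 0" --pt "19 27 0" --pt "19 27 0" --pt "19 27 0" --pt "19 27 0" --pt "19 27 0" --pt "19 27 0" --pt "19 27 0" --pt "19 27 0" --pt "19 27 0" --pt "19 27 0" --pt "19 27 0" --pt "19 27 0" --pt "19 27 0" --pt "19 27 0" --pt "19 27 0" --pt "19 27 0" --pt "19 27 0" --pt "19 27 0" --spin '[2.4, 2.4, 2.4, 2.4, 2.4, 2.4, 2.4, 2.4, 2.4, 2.4, 2.4, 2.4, 2.4, 2.4, 2.4, 2.4, 2.4, 2.4, 2.4, 2.4]' --jaw -1

```text
time: 2.1
tool_pos: [0.5301, 0.038, 0.4043]
tool_rot: [-3.141, 0.0, 1.128]
contact_force: [0.7, -0.8, 0.5]
opening: 0.0004
grip_force: 0.0
```

```bash
python3 - <<'E'
from h import *
import pickle
o=observe(); print(o['time'],o['tool_pos'],o['tool_rot'],o['opening'],o['contact_force'])
c=read_camera('wrist'); pickle.dump(c,open('w.pkl','wb')); cv2.imwrite('pics/w1.png',c['img'][:,:,::-1])
print(np.round(c['world_from_camera'],3).tolist(),c['fx'])
E
```

```text
2.1 [0.53009001 0.03803451 0.404346  ] [-3.14093601e+00  4.10549138e-04  1.12840718e+00] 0.00040452687649517033 [ 0.67954298 -0.78611473  0.45733059]
[[0.904, 0.409, 0.129, 0.565], [-0.428, 0.862, 0.27, 0.113], [-0.001, -0.299, 0.954, 0.384], [0.0, 0.0, 0.0, 1.0]] 409.3178352553714
```

View pics/w1.png

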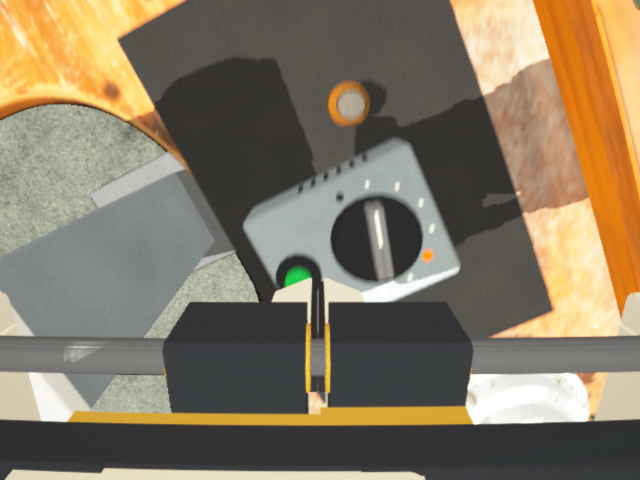

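The wrist view shows the pointer tip at (374,201) and its tail at (384,279). The orange dot is at (428,256), the black dot at (340,196), and white dots 1 and 2 at (367,184) and (397,186). The closed tips are around (318,285).

```bash
python3 - <<'E'
from h import *
import pickle
c=pickle.load(open('w.pkl','rb'))
for n,u,v,z in(('tip',374,201,.101),('tail',384,279,.101),('d0',340,196,.066),('d1',367,184,.066),('d2',397,186,.066),('d5',428,256,.066),('btn',298,275,.084),('skL',331,240,.077),('skR',422,236,.077)):
    print(n,np.round(P(c,u,v,z)*1e3,1),np.round(P(c,u,v)*1e3,1))
a=P(c,374,201,.101)-P(c,384,279,.101);print(np.degrees(np.arctan2(a[1],a[0])),np.hypot(*a[:2]))
i=c['img'][170:310,260:450,::-1]; cv2.imwrite('pics/w1c.png',cv2.resize(i,(760,560),interpolation=cv2.INTER_CUBIC))
E
```

```text
tip [572.5  35.5 101. ] [573.2  28.3  74.7]
tail [555.8 -23.2 101. ] [555.9 -22.7 101.9]
d0 [550.7  41.3  66. ] [550.7  41.3  66.1]
d1 [573.8  40.9  66. ] [573.9  40.9  65.8]
d2 [594.6  29.4  66. ] [594.6  29.4  66.1]
d5 [595.9 -36.5  66. ] [596.  -37.2  64.5]
btn [494.8   1.2  84. ] [495.5   2.3  86.9]
skL [530.   14.4  77. ] [529.6  13.1  73. ]
skR [596.5 -13.4  77. ] [597.  -15.4  72.1]
74.12374783979513 0.06099860938294974
```

View pics/w1c.png

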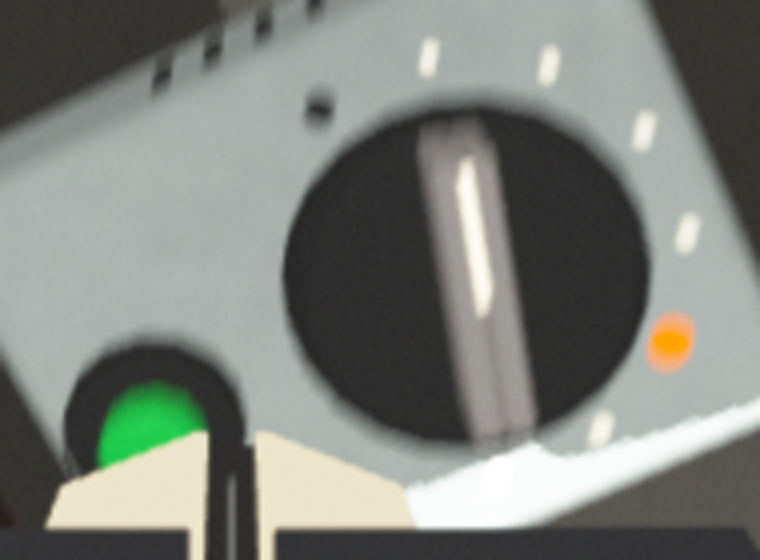

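```bash
cat >> h.py <<'E'
def cloud(c):
    K=np.array([[c['fx'],0,c['cx']],[0,c['fy'],c['cy']],[0,0,1]])
    v,u=np.mgrid[0:480,0:640]
    n=cv2.undistortPoints(np.dstack([u,v]).reshape(-1,1,2).astype(float),K,np.array(c['dist_coeffs'],float))[:,0]
    s=c['depth'].reshape(-1,1); T=np.array(c['world_from_camera'])
    return np.hstack([n[:,:1],-n[:,1:],-np.ones_like(s)])*s@T[:3,:3].T+T[:3,3]
def bar(c,zmin=.094,zmax=.110):
    p=cloud(c); m=(p[:,2]>zmin)&(p[:,2]<zmax)&(np.hypot(p[:,0]-.560,p[:,1]+.0075)<.042)
    q=p[m]; r=cv2.minAreaRect(q[:,:2].astype(np.float32)*1000); C=q[:,:2].mean(0); w,V=np.linalg.eigh(np.cov(q[:,:2].T)); a=np.degrees(np.arctan2(V[1,1],V[0,1]))
    print('n',len(q),'mean',np.round(C*1e3,1),'z',q[:,2].mean(),'pca',a%180,'rect',np.round(np.array(r[0]+r[1]+(r[2],)),1))
E
python3 - <<'E'
from h import *
import pickle
for f in('top','scene','w'): print(f); bar(pickle.load(open(f+'.pkl','rb')))
c=pickle.load(open('w.pkl','rb'))
a=P(c,376.5,210,.101);b=P(c,381,248.7,.101);print(a,b,np.degrees(np.arctan2(*(a-b)[1::-1])))
E
```

```text
top
n 119 mean [562.5  -1.3] z 0.09948148959237774 pca 65.04358724249677 rect [562.9  -1.3  56.2  12.3  64.4]
scene
n 225 mean [ 5.605e+02 -5.000e-01] z 0.09855605156926818 pca 63.97916201321176 rect [560.9  -1.2  56.4  13.7  65.5]
w
n 1215 mean [563.1   2.4] z 0.10013891005901038 pca 75.86639256042226 rect [563.    1.   56.   12.2  75.9]
[0.57156095 0.02868314 0.101     ] [5.63134989e-01 2.15958601e-04 1.01000000e-01] 73.51184970162701
```

The depth data shows the pointer resting in position 1, at 75.5 deg. It had sprung back there after the start. The axis is at about (560,-6). I'll go down beside the bar's counterclockwise face.

>>> arm_command --pt "3 -9 0" --pt "0 0 -14" --pt "0 0 -20" --pt "0 0 -20" --pt "0 0 -20" --pt "0 0 -20" --pt "0 0 -20" --pt "0 0 -16" --pt "0 0 -10" --pt "0 0 -4" --pt "0 0 0" --pt "0 0 0" --spin '[2, 2, 2, 2, 2, 1, 0, 0, 0, 0, 0, 0]'

```text
time: 3.35
tool_pos: [0.5328, 0.0277, 0.2614]
tool_rot: [3.14, -0.0, 1.319]
contact_force: [0.2, -0.3, 0.2]
opening: 0.0006
grip_force: 0.0
```

```bash
python3 - <<'E'
from h import *
o=observe(); print(o['time'],o['tool_pos'],o['tool_rot'],o['contact_force'])
c=read_camera('scene'); cv2.imwrite('pics/s2.png',cv2.resize(c['img'][200:350,200:400,::-1],(800,600),interpolation=cv2.INTER_CUBIC)); bar(c)
E
```

```text
3.35 [0.53278704 0.02770316 0.26137986] [ 3.14038180e+00 -1.76684111e-04  1.31850545e+00] [ 0.17245804 -0.34425763  0.17890896]
n 0 mean [nan nan] z nan pca nan rect [0. 0. 0. 0. 0.]h.py:17: RuntimeWarning: Mean of empty slice.
  q=p[m]; r=cv2.minAreaRect(q[:,:2].astype(np.float32)*1000); C=q[:,:2].mean(0); w,V=np.linalg.eigh(np.cov(q[:,:2].T)); a=np.degrees(np.arctan2(V[1,1],V[0,1]))
  ret = um.true_divide(
  avg = a.mean(axis, **keepdims_kw)
h.py:17: RuntimeWarning: Degrees of freedom <= 0 for slice
  q=p[m]; r=cv2.minAreaRect(q[:,:2].astype(np.float32)*1000); C=q[:,:2].mean(0); w,V=np.linalg.eigh(np.cov(q[:,:2].T)); a=np.degrees(np.arctan2(V[1,1],V[0,1]))
  c *= np.true_divide(1, fact)
  c *= np.true_divide(1, fact)
h.py:18: RuntimeWarning: Mean of empty slice.
  print('n',len(q),'mean',np.round(C*1e3,1),'z',q[:,2].mean(),'pca',a%180,'rect',np.round(np.array(r[0]+r[1]+(r[2],)),1))
  ret = ret.dtype.type(ret / rcount)
```

View pics/s2.png

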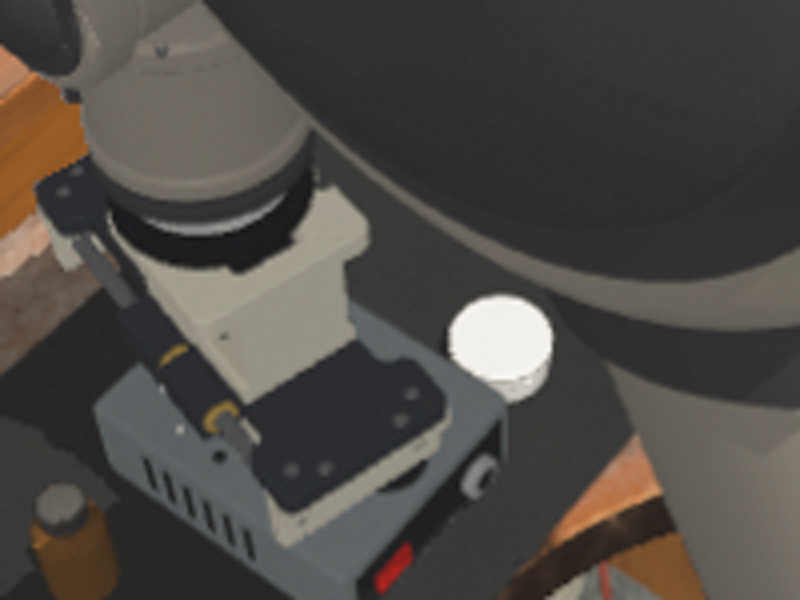

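>>> arm_command --pt "1.9 -0.5 0" --pt "1.9 -0.5 0" --pt "1.9 -0.5 0" --pt "1.0 -0.25 0" --pt "1.0 -0.25 0" --pt "0 0 0" --spin '[0, 0, 0, 0, 0, 0]'

```text
time: 4.0
tool_pos: [0.5404, 0.0257, 0.2607]
tool_rot: [3.141, 0.0, 1.319]
contact_force: [-0.3, 0.3, -0.2]
opening: 0.0005
grip_force: 0.0
```

```bash
python3 - <<'E'
from h import *
o=observe(); print(o['time'],o['tool_pos'],o['tool_rot'],o['contact_force'],o['torque'])
c=read_camera('wrist'); cv2.imwrite('pics/w2.png',c['img'][:,:,::-1])
p=cloud(c); m=(p[:,2]>.08)&(p[:,2]<.11)&(np.hypot(p[:,0]-.56,p[:,1]+.006)<.042);print(m.sum())
if m.sum()>20:bar(c)
E
```

```text
4.0 [0.54035044 0.02568776 0.26070262] [3.14149160e+00 2.61008147e-05 1.31850707e+00] [-0.2700323   0.288798   -0.17894464] [-0.01936995 -0.10443552  0.00785397]
942
n 213 mean [564.3  30.3] z 0.097470240938636 pca 152.80844651782752 rect [564.8  29.3   3.7  21.2  63.3]
```

View pics/w2.png

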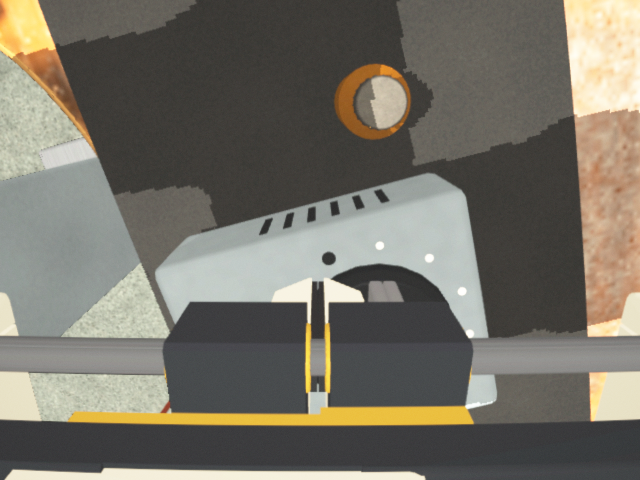

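The bar's tip shows at (385,285), just right of the tapered finger edge at (350,288), so there's still a small gap. I'll keep closing it gently.

>>> arm_command --pt "1.0 -0.25 0" --pt "1.0 -0.25 0" --pt "1.0 -0.25 0" --pt "1.0 -0.25 0" --pt "0 0 0" --spin '[0, 0, 0, 0, 0]'

```text
time: 4.55
tool_pos: [0.5444, 0.0247, 0.2607]
tool_rot: [3.141, 0.0, 1.319]
contact_force: [0.3, -1.2, -0.0]
opening: 0.0006
grip_force: 0.0
```

>>> arm_command --pt "1.0 -0.25 0" --pt "1.0 -0.25 0" --pt "1.0 -0.25 0" --pt "0 0 0" --spin '[0, 0, 0, 0]'

```text
time: 4.95
tool_pos: [0.5469, 0.0243, 0.2606]
tool_rot: [-3.14, -0.0, 1.319]
contact_force: [-4.2, 2.7, 1.2]
opening: 0.0001
grip_force: 2.3
```

I have contact at about 5 N with the face parallel. Now I'll work out the arc about the axis, 3 deg per row.

```bash
python3 - <<'E'
import numpy as np
f=lambda p:np.array([26*np.cos(p)-20.5*np.sin(p),26*np.sin(p)+20.5*np.cos(p)])+[560,-6]
ph=np.radians(np.arange(75.5,-40,-3)); q=np.array([f(p) for p in ph]); print(np.round(np.diff(q,axis=0),1).tolist())
for a in(45.5,24.5,15.5,-5.5,-14.5,-32.5,-35.5):print(a,f(np.radians(a)))
E
```

```text
[[1.6, 0.7], [1.6, 0.6], [1.7, 0.5], [1.7, 0.4], [1.7, 0.3], [1.7, 0.2], [1.7, 0.1], [1.7, 0.0], [1.7, -0.1], [1.7, -0.1], [1.7, -0.2], [1.7, -0.3], [1.7, -0.4], [1.7, -0.5], [1.6, -0.6], [1.6, -0.7], [1.6, -0.8], [1.5, -0.8], [1.5, -0.9], [1.4, -1.0], [1.4, -1.1], [1.3, -1.1], [1.3, -1.2], [1.2, -1.3], [1.1, -1.3], [1.0, -1.4], [1.0, -1.4], [0.9, -1.5], [0.8, -1.5], [0.7, -1.6], [0.7, -1.6], [0.6, -1.6], [0.5, -1.7], [0.4, -1.7], [0.3, -1.7], [0.2, -1.7], [0.1, -1.7], [0.0, -1.7]]
45.5 [563.60200666  26.9131516 ]
24.5 [575.15778157  23.43623036]
15.5 [579.57600507  20.70262207]
-5.5 [587.84513908  11.9136325 ]
-14.5 [590.30462873   7.33714652]
-32.5 [592.94281956  -2.68026518]
-35.5 [593.07141407  -4.40890872]
```

>>> arm_command --pt "1.6 0.7 0" --pt "1.6 0.6 0" --pt "1.7 0.5 0" --spin '[-3, -3, -3]'

```text
time: 5.25
tool_pos: [0.5522, 0.0261, 0.2607]
tool_rot: [3.141, -0.001, 1.159]
contact_force: [-1.1, 2.9, 0.9]
opening: 0.0005
grip_force: 1.0
```

>>> arm_command --pt "1.7 0.4 0" --pt "1.7 0.3 0" --pt "1.7 0.2 0" --pt "1.7 0.1 0" --pt "0 0 0" --spin '[-3, -3, -3, -3, 0]'

```text
time: 5.75
tool_pos: [0.5593, 0.0266, 0.2608]
tool_rot: [3.141, -0.0, 0.952]
contact_force: [-0.6, -0.3, 0.0]
opening: 0.0004
grip_force: 0.3
```

```bash
python3 - <<'E'
from h import *
import pickle
o=observe(); print(o['time'],o['tool_pos'],o['tool_rot'],o['contact_force'])
c=read_camera('wrist'); cv2.imwrite('pics/w3.png',cv2.resize(c['img'][200:320,260:510,::-1],(800,384),interpolation=cv2.INTER_CUBIC)); pickle.dump(c,open('w3.pkl','wb'))
E
```

```text
5.75 [0.55929683 0.02663863 0.26076549] [ 3.14052153e+00 -2.33681030e-04  9.51570764e-01] [-0.60731733 -0.31657742  0.04278486]
```

View pics/w3.png

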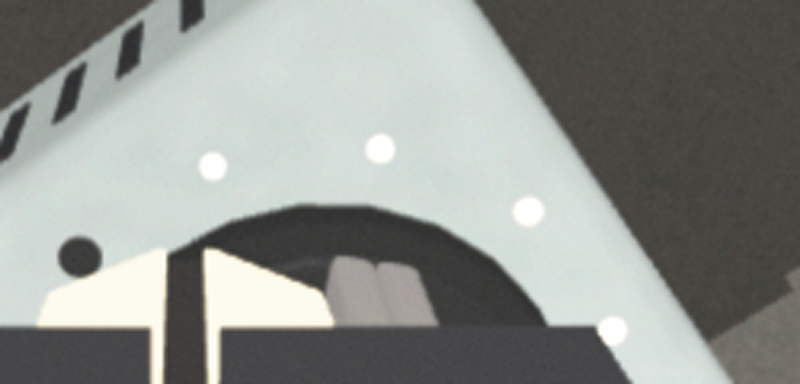

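The crop shows the pointer tip at (375,262), aimed at white dot 2 at (380,148), and the force has dropped to zero. It clicked into position 2 as predicted, so on to the next clicks.

>>> arm_command --pt "1.7 0.0 0" --pt "1.7 -0.1 0" --pt "1.7 -0.1 0" --pt "1.7 -0.2 0" --pt "1.7 -0.3 0" --pt "1.7 -0.4 0" --pt "1.7 -0.5 0" --spin '[-3, -3, -3, -3, -3, -3, -3]'

```text
time: 6.5
tool_pos: [0.571, 0.0253, 0.2608]
tool_rot: [3.141, -0.001, 0.585]
contact_force: [-0.0, 0.4, 0.7]
opening: 0.001
grip_force: 0.2
```

>>> arm_command --pt "1.6 -0.6 0" --pt "1.6 -0.7 0" --pt "1.6 -0.8 0" --pt "0 0 0" --spin '[-3, -3, -3, 0]'

```text
time: 6.9
tool_pos: [0.5759, 0.0229, 0.2608]
tool_rot: [3.141, -0.001, 0.429]
contact_force: [-0.1, -0.1, 0.1]
opening: 0.0002
grip_force: 0.1
```

>>> arm_command --pt "1.5 -0.8 0" --pt "1.5 -0.9 0" --pt "1.4 -1.0 0" --pt "1.4 -1.1 0" --pt "1.3 -1.1 0" --pt "1.3 -1.2 0" --pt "1.2 -1.3 0" --spin '[-3, -3, -3, -3, -3, -3, -3]'

```text
time: 7.6
tool_pos: [0.5853, 0.0159, 0.2608]
tool_rot: [3.142, -0.001, 0.063]
contact_force: [0.6, 0.8, 0.4]
opening: 0.0004
grip_force: 0.2
```

>>> arm_command --pt "1.1 -1.3 0" --pt "1.0 -1.4 0" --pt "1.0 -1.4 0" --pt "0 0 0" --spin '[-3, -3, -3, 0]'

```text
time: 8.0
tool_pos: [0.5884, 0.0115, 0.2607]
tool_rot: [3.142, -0.0, -0.094]
contact_force: [0.1, 0.5, 0.6]
opening: 0.0003
grip_force: 0.2
```

```bash
python3 - <<'E'
from h import *
import pickle
o=observe(); print(o['time'],o['tool_pos'],o['tool_rot'],o['contact_force'])
c=read_camera('wrist'); cv2.imwrite('pics/w4.png',cv2.resize(c['img'][200:320,260:510,::-1],(800,384),interpolation=cv2.INTER_CUBIC))
E
```

```text
8.0 [0.58842372 0.01148326 0.26073212] [ 3.14154122e+00 -3.80727217e-04 -9.37872436e-02] [0.10291776 0.47869163 0.64465383]
```

View pics/w4.png

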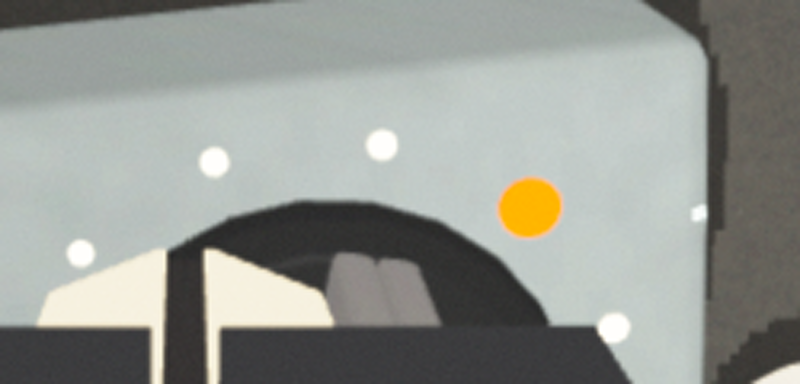

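The geometry matches the earlier check, with the pointer at the white dot just before orange, so it's in position 4. One more identical step makes the final click.

>>> arm_command --pt "0.9 -1.5 0" --pt "0.8 -1.5 0" --pt "0.7 -1.6 0" --pt "0.7 -1.6 0" --pt "0.6 -1.6 0" --pt "0.5 -1.7 0" --pt "0.4 -1.7 0" --pt "0.3 -1.7 0" --pt "0.2 -1.7 0" --pt "0.1 -1.7 0" --pt "0 0 0" --spin '[-3, -3, -3, -3, -3, -3, -3, -3, -3, -3, 0]'

```text
time: 9.15
tool_pos: [0.5936, -0.0046, 0.2607]
tool_rot: [-3.141, -0.0, -0.617]
contact_force: [0.3, 2.2, 0.3]
opening: 0.0003
grip_force: 0.6
```

I've used all my picture views, so I'll check the click numerically by comparing the bar's position in the wrist frame with the position 4 picture.

```bash
python3 - <<'E'
from h import *
c=read_camera('wrist'); n=cv2.resize(c['img'][200:320,260:510,::-1],(800,384),interpolation=cv2.INTER_CUBIC)
for f,i in(('w3',cv2.imread('pics/w3.png')),('w4',cv2.imread('pics/w4.png')),('now',n)):
    r=i[310,180:640:12].astype(int).mean(1).round().astype(int); r2=i[270:275,300:500:8].mean((0,2)).astype(int); print(f,r.tolist(),r2.tolist())
    h=cv2.cvtColor(i,cv2.COLOR_BGR2HSV); m=(h[...,0]>5)&(h[...,0]<25)&(h[...,1]>200)&(h[...,2]>180); print('orange',np.argwhere(m).mean(0)[::-1] if m.any() else None)
o=observe();print(o['contact_force'])
E
```

```text
w3 [63, 61, 136, 248, 248, 248, 247, 248, 247, 248, 248, 248, 246, 148, 159, 163, 163, 159, 161, 163, 161, 114, 61, 61, 60, 61, 57, 57, 60, 54, 139, 223, 222, 222, 222, 222, 222, 220, 221] [61, 62, 60, 62, 146, 160, 161, 162, 160, 157, 156, 161, 161, 161, 154, 74, 58, 56, 58, 58, 58, 58, 58, 56, 53]
orange None
w4 [51, 53, 115, 236, 237, 238, 237, 237, 236, 237, 237, 237, 233, 129, 135, 139, 140, 140, 137, 141, 141, 129, 50, 52, 52, 53, 50, 49, 49, 46, 57, 200, 201, 200, 198, 198, 203, 201, 200] [49, 50, 51, 53, 124, 135, 139, 140, 138, 136, 133, 138, 140, 139, 138, 91, 52, 49, 48, 49, 49, 48, 49, 47, 46]
orange [529.5992233  207.44970874]
now [45, 45, 101, 221, 221, 220, 221, 221, 220, 221, 221, 220, 217, 111, 117, 121, 123, 122, 119, 123, 122, 114, 43, 44, 44, 42, 43, 43, 41, 39, 49, 176, 175, 175, 173, 175, 202, 177, 176] [43, 42, 45, 44, 111, 117, 120, 123, 120, 120, 114, 121, 121, 120, 122, 90, 44, 45, 42, 42, 42, 42, 39, 39, 39]
orange [381.        142.1388388]
[0.45525877 0.54704266 0.72471281]
```

It matches position 4 exactly, with the orange dot now straight ahead of the pointer. I'll back off along the face normal, lift, and move above the button.

>>> arm_command --pt "1.2 1.6 0" --pt "2.3 3.3 0" --pt "3.5 4.9 0" --pt "0 0 10" --pt "0 0 20" --pt "0 0 25" --pt "0 0 25" --pt "-10 -1 25" --pt "-20 -2 10" --pt "-25 -3 5" --pt "-25 -3 0" --pt "-20 -3 0" --pt "-10 -1 0" --pt "0 0 0" --pt "0 0 0" --spin '[0, 0, 0, 0, 0, 0, 0, 5, 5, 5, 5, 5, 5, 5, 0]'

```text
time: 10.7
tool_pos: [0.4903, -0.0079, 0.3817]
tool_rot: [3.141, -0.001, -0.007]
contact_force: [0.8, 0.2, -0.0]
opening: 0.0001
grip_force: 0.0
```

```bash
python3 - <<'E'
from h import *
o=observe(); print(o['time'],o['tool_pos'],o['tool_rot'],o['contact_force'])
for n in('wrist','top','scene'):
    c=read_camera(n); p=cloud(c); print(n)
    if ((p[:,2]>.094)&(p[:,2]<.11)&(np.hypot(p[:,0]-.56,p[:,1]+.0075)<.042)).sum()>20: bar(c)
    h=cv2.cvtColor(c['img'],cv2.COLOR_RGB2HSV)
    for nm,lo,hi,z in(('green',55,80,.084),('orange',12,22,.066)):
        m=((h[...,0]>lo)&(h[...,0]<hi)&(h[...,1]>150)&(h[...,2]>90)).reshape(-1)&(np.hypot(p[:,0]-.54,p[:,1]+.01)<.09)&(p[:,2]>.05)&(p[:,2]<.1)
        if m.sum(): 
            q=np.argwhere(m.reshape(480,640)).mean(0); print(nm,m.sum(),P(c,q[1],q[0],z),p[m].mean(0),np.ptp(p[m],axis=0))
E
```

```text
10.7 [ 0.49029238 -0.00785747  0.38173281] [ 3.14117649e+00 -1.33518777e-03 -6.82373083e-03] [ 0.82394906  0.18990237 -0.00904426]
wrist
n 1814 mean [566.  -10.2] z 0.10043898596090373 pca 135.8167293319023 rect [565.4  -9.7  12.2  56.4  46. ]
green 781 [ 0.49093317 -0.00644801  0.084     ] [ 0.49159793 -0.00645192  0.08637586] [0.0246392  0.02142172 0.01291953]
orange 141 [ 0.59417471 -0.03760963  0.066     ] [ 0.5941711  -0.03761082  0.06599691] [0.00783624 0.00838014 0.00430566]
top
scene
n 53 mean [547.6   5.2] z 0.09851069325930589 pca 149.94781370458674 rect [548.7   3.2  10.8  17.6  43.5]
green 107 [ 0.48728739 -0.00639381  0.084     ] [ 0.4865722  -0.0056459   0.08562887] [0.01981358 0.01927533 0.01018488]
```

The selector reads -44.2 deg, so it's in position 5, and the button is at (490,-7). Now I'll go down to it.

>>> arm_command --pt "0 1 -10" --pt "0 0 -20" --pt "0 0 -20" --pt "0 0 -20" --pt "0 0 -20" --pt "0 0 -15" --pt "0 0 -8" --pt "0 0 -3" --pt "0 0 0" --spin '[0, 0, 0, 0, 0, 0, 0, 0, 0]'

```text
time: 11.75
tool_pos: [0.4904, -0.0068, 0.2646]
tool_rot: [-3.141, 0.001, -0.008]
contact_force: [-1.7, 0.2, 3.4]
opening: 0.0002
grip_force: 1.1
```

>>> arm_command --pt "0 0 -1" --pt "0 0 -1" --pt "0 0 -1" --pt "0 0 -1" --pt "0 0 0" --spin '[0, 0, 0, 0, 0]'

```text
time: 12.25
tool_pos: [0.4907, -0.0069, 0.261]
tool_rot: [3.141, -0.001, -0.008]
contact_force: [-1.3, 1.1, 4.6]
opening: 0.0006
grip_force: 2.2
```

>>> arm_command --pt "0 0 -1" --pt "0 0 -1" --pt "0 0 -1" --pt "0 0 0" --spin '[0, 0, 0, 0]'

```text
time: 12.65
tool_pos: [0.4906, -0.0069, 0.2598]
tool_rot: [3.141, -0.002, -0.008]
contact_force: [-7.6, 1.3, 23.4]
opening: 0.0007
grip_force: 11.8
```

The force rises from 4.6 to 23 N at the end of about 6 mm of travel, so the button is at its bottom stop. Releasing.

>>> arm_command --pt "0 0 -0.2" --pt "0 0 1.2" --pt "0 0 2" --pt "0 0 3" --pt "0 0 5" --pt "0 0 10" --pt "0 0 20" --pt "0 0 25" --pt "0 0 25" --pt "0 0 20" --pt "0 0 8" --pt "0 0 0" --pt "0 0 0" --spin '[0, 0, 0, 0, 0, 0, 0, 0, 0, 0, 0, 0, 0]'

```text
time: 13.95
tool_pos: [0.4903, -0.0069, 0.3759]
tool_rot: [-3.142, 0.001, -0.008]
contact_force: [0.2, -1.1, -0.1]
opening: 0.0003
grip_force: 0.0
```

```bash
python3 - <<'E'
from h import *
o=observe(); print(o['time'],o['tool_pos'],o['contact_force'])
c=read_camera('wrist'); p=cloud(c); bar(c)
h=cv2.cvtColor(c['img'],cv2.COLOR_RGB2HSV)
for nm,lo,hi,z in(('green',55,80,.084),('orange',12,22,.066)):
    m=((h[...,0]>lo)&(h[...,0]<hi)&(h[...,1]>150)&(h[...,2]>90)).reshape(-1)&(np.hypot(p[:,0]-.54,p[:,1]+.01)<.09)&(p[:,2]>.05)&(p[:,2]<.1)
    q=np.argwhere(m.reshape(480,640)).mean(0); print(nm,m.sum(),P(c,q[1],q[0],z),np.median(p[m],0))
E
```

```text
13.95 [ 0.49028471 -0.00689089  0.37594012] [ 0.18148223 -1.05585469 -0.1395128 ]
n 1898 mean [566.  -10.2] z 0.10039883062150169 pca 135.74185153106615 rect [565.6  -9.9  12.1  56.2  46. ]
green 810 [ 0.49091002 -0.00639653  0.084     ] [ 0.49184914 -0.00657283  0.08713607]
orange 152 [ 0.5942367  -0.03749519  0.066     ] [ 0.59412136 -0.03738641  0.06610231]
```

The unit hasn't moved, the selector is still at orange and the button is back up. Handing in.

```bash
python3 -c "
from cell import *
print(hand_in())"
```

```text
the job is handed in; nothing more can be done
None
```

I turned the selector click by click from position 1 to the orange dot (measured within 0.5° of it, never past), pressed the start button to its stop (about 23 N) and let it come back up, with the unit unmoved; I did not re-measure the vial, tin and tools, but nothing went near them, and the job is handed in.

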